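# Swap two sample containers on a lab work board and put up its splash guard

### The arm

A 6-joint arm with a two-finger parallel gripper is mounted at the origin on the work surface. World frame = base frame: x ahead of the robot, y to its left, z up, the work surface at z = 0. Lengths are in m, angles in rad, forces in N, time in s.
With the tool pointing down it reaches from about 0.3 to 0.775 m from the base axis. Payload 14.6 kg.
Tool frame: the origin (TCP) lies midway between the tips of the shut fingers; the grasp point (between the pads) lies 19 mm behind it (tcp_to_grasp is the distance from the TCP to the grasp point, in m); z points along the fingers, y is the line along which they close (so a half turn about z gives the same grasp; the last joint's range is limited). The gripper opens to 94 mm and grips with 3 to 60 N. Pads are 16 mm wide; open, the fingers measure 119 mm over their backs; the gripper's body (75 mm by 177 mm) begins 78 mm behind the grasp point.
Start: joints at [-1.319, 0.3, 1.521, -0, 1.321, -0.067], TCP at [0.172, -0.522, 0.205] pointing down, gripper open.
Joint ranges: [-3.03, 3.03], [-0.79, 2.21], [0.23, 2.52], [-1.04, 4.18], [0, 3.07], [-2.55, 2.55]. Speed limits (rad/s): [2.22, 2.22, 2.57, 3.14, 3.14, 3.14].

### API

Orientations are given as [roll, pitch, yaw] about the fixed x, y, z axes, in that order (R = Rz(yaw) Ry(pitch) Rx(roll)).
In Python, from station import * gives the robot as it stands.
- The arm moves only by the tool send_rows, never from a script. Its argument "motion" is a list of rows, each a list of 3 entries, a list of its own where there are three numbers: the shift along the tool's x, y, z in units of 0.03 m (1.0 is 0.03 m), then the turn, a rotation vector about the tool's x, y, z in units of 0.12 rad (1.0 is 0.12 rad), then the opening, from -1 (shut) to 1 (fully open). In form: [[[x, y, z], [rx, ry, rz], grip], ...]. A call has 1 to 12 rows; each row shifts and turns the commanded pose from where the row before left it, along the tool's axes as they then stand; what a row does not reach is not made up. A row lasts 1/10 s, in which the tool goes at most 50 mm and 8.59 degrees, less where a joint would pass 70% of its speed; a pose out of reach is approached as far as the arm can. A call with a number of a shift or a turn outside -1 to 1 is refused whole. A call with a gripper value outside its range is refused whole. The fingers move at their own pace and stop on an object; "squeeze" is the grip in N (left out, the last holds). Time passes only in rows, so rows that do not move let the fingers close. It gives the time, the measured TCP pose, the force, the opening and the grip force at its end, in the units of the state.
- get_obs(): the state, without advancing time (a new reading comes with each control period).
- camera(name): name is "scene" or "top" or "wrist"; returns a dict with "pixels" (480x640x3 uint8, red, green, blue), "depth" (480x640 float32, m along the optical axis (not along the pixel's ray), 0 where there is no reading), "fx", "fy", "cx", "cy" (pixels), "dist" ([k1, k2, p1, p2, k3] as OpenCV has them; the pictures are not rectified), "rvec" (rotation vector, rad) and "tvec" (3), from world to camera coordinates, as OpenCV has them. Camera axes: x right, y down, z forward; pixel columns grow to the right and rows downward; lengths in m; the calibration is good to about 2 mm. A picture is of the moment at which its call begins.
- hand_in(): hands the job in; it is judged then, once.
The state is a dict: "time_s": time; "qpos": joint angles; "joint_vel": joint speeds; "tau": joint torques, N m; "ee_pos": TCP position; "eef_rot": TCP orientation; "force": force on the tool from outside, world axes, zero at the start; "moment": the same for the moment, N m; "grip_width": finger opening in m; "grip_force": force on a finger pad.
Only numpy, scipy, OpenCV 4.12 (cv2) and the standard library are available. Lean on these libraries where they do the work, as an engineer would, in place of code of your own. Each camera call takes 0.05 s, during which the arm holds its last target. There are 200 camera calls.

### The job

On the white work board, swap the steel dish with the domed lid and the flat-topped tub by sliding them on the board, without lifting or tipping them, so that each stands wholly inside the grey circle where the other one stood. Then fold the board's white splash guard up until it stands upright, and leave it so. Do not disturb the other things on the bench.

Things in the scene. Friction and masses are not known exactly. Their poses are not given: they have to be found in the camera images.
- board: White work board fixed to the bench, 360 (its x) by 460 (its y) mm, 15 mm thick, no rim. Origin: centre of its underside, on the bench; z up. Two flat printed grey circles, 128 mm across, have their centres on its y axis at y = -110 and y = +110 mm. The splash guard is hinged along its +y edge.
- mark_right (a point): Centre of the grey circle at board y = -110 mm, on the board's top (15 mm above the bench).
- mark_left (a point): Centre of the grey circle at board y = +110 mm (the one next to the guard), on the board's top.
- dish: Round steel dish with a closed lid: straight sides 94 mm across up to 26 mm, lid rim 97 mm across from 26 to 31 mm, then a smooth shallow dome up to 44 mm, no knob; about 0.3 to 0.65 kg. Origin: centre of its underside; z up. Stands in one of the circles (either one) at the start.
- tub: Straight-sided round white plastic tub with a flat black lid, 92 mm across (lid 94 mm, from 42 mm up), 60 mm high, closed, no knob; about 0.3 to 0.65 kg. Origin: centre of its underside; z up. Stands in the other circle at the start.
- guard (a joint): Angle of the splash guard in rad about its hinge: 0 = lying flat outwards (to board +y), 1.571 = upright, more = leaning in over the board (stop at 2.3). A stiff hinge: it stays where it is left; about 3 N at its free edge moves it. Starts leaning outwards at 0.75 to 1.15.
- guard_hinge (a point): Middle of the guard's hinge line, which runs along the board's x axis at board y = +222 mm, 20 mm above the bench.
- guard_edge (a point): Middle of the guard's free edge, 120 mm from the hinge line. The guard is a white plastic panel 240 mm long (along board x) and 6 mm thick, with an 8 mm aluminium round bar along this free edge. This point turns with the guard: its x runs along the edge, its y from the hinge to the edge.
- tube_rack: Bystander: white rack of blue-capped tubes, 70 x 140 x 97 mm, beside the board's -y edge. Origin: centre of its underside.
- dispenser: Bystander: glass bottle with a white pump top, 84 mm across, 225 mm high, beside the board's -y edge, farther from the robot than the rack. Origin: centre of its underside.
- tip_box: Bystander: grey box with blue lid, 85 x 120 x 62 mm, beside the board's -y edge, nearer the robot than the rack. Origin: centre of its underside.
There are look-alikes about, which are no part of the job. Several things have the shape of the dish; the one meant has the colours described above.

How it is judged:
By the outcome, as a careful person would: the job done as asked, in the order asked, and still so for the second after the job is handed in, with the robot touching nothing.
It also fails if it takes over 67 s, if anything falls off the work surface, if the arm or the gripper's body presses on something with over 40 N, if the wrist force passes 120 N, or if a joint passes its speed limit or range.

## Working session

There is one attempt and no reset: what is moved stays moved. The work goes in short steps, Python scripts to look and compute and a tool call to move; the robot and the scene stay as the last step left them, time stands still between calls to the robot, and variables do not carry over. Pictures are saved under pics/ and viewed, at most 10 in all, crops included, and the job is handed in when it is done.

Besides the shell and the picture viewer there is one more tool, called after ">>>" by a JSON object that holds its "api" and its "payload", one argument or row to a line. send_rows: Moves the arm, as the interface text tells. Its arguments: {"type":"object","properties":{"motion":{"type":"array"},"squeeze":{"type":"number"}},"required":["motion"]}

```bash
ls; mkdir -p pics
python3 - <<'E'
from station import *
import cv2,numpy as np
print(get_obs())
ims=[]
for n in ["scene","top"]:
    c=camera(n); np.savez("/tmp/%s.npz"%n,**c); 
    cv2.imwrite(f"pics/{n}0.png",c["pixels"][:,:,::-1]); print(n,c["fx"],c["fy"],c["cx"],c["cy"],c["dist"],c["rvec"],c["tvec"])
E
```

```text
pics
{'time_s': 0.0, 'qpos': array([-1.31859776e+00,  3.00455348e-01,  1.52160300e+00,  2.72020536e-05,
        1.32070242e+00, -6.66274102e-02]), 'joint_vel': array([ 0.00179376, -0.00056616, -0.00171026,  0.00140168, -0.00076485,
        0.00099388]), 'tau': array([ 4.41792190e-04, -5.31808448e+01, -3.52732301e+01,  7.09131989e-02,
        2.44293694e-02, -1.08625734e-04]), 'ee_pos': array([ 0.17232014, -0.52202136,  0.2048857 ]), 'eef_rot': array([-3.14042889e+00, -1.04060203e-04,  3.18819165e-01]), 'force': array([-0.0288621 , -0.79860746, -0.20226607]), 'moment': array([ 0.05184578, -0.03939852,  0.01960875]), 'grip_force': 0.0, 'grip_width': 0.09405005569576505}
scene 584.3474021531216 584.3474021531216 307.98183086161026 234.44117536837368 [-0.18401215  0.          0.          0.          0.        ] [ 2.43761945  0.95419873 -0.25733343] [-0.40013404 -0.31010041  1.58825959]
top 540.328812486012 540.328812486012 316.8452652420773 233.41166562742114 [-0.10882599  0.          0.          0.          0.        ] [ 2.13429309 -2.19547704  0.15821192] [-0.01026197  0.53955398  1.33823614]
```

View pics/scene0.png

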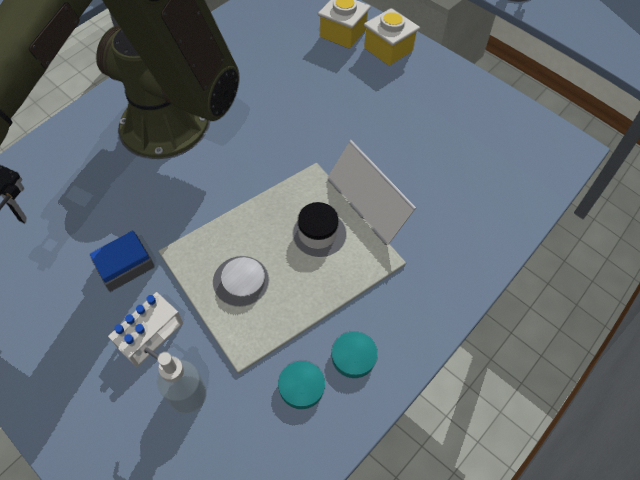

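View pics/top0.png

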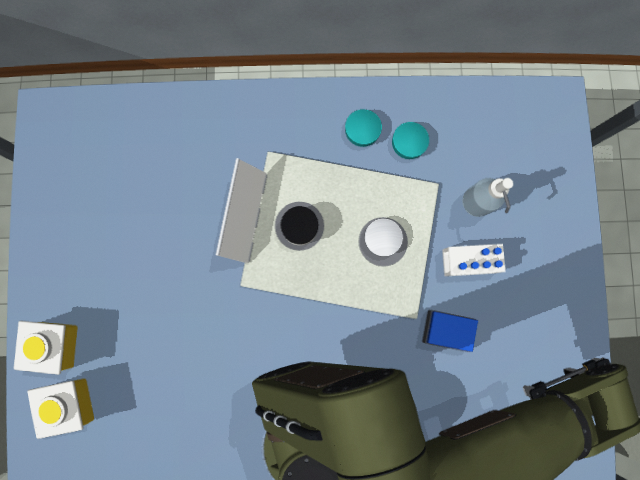

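Top view: the candidates for the dish are the silver dome at (384,237) and the teal domes at (364,127) and (410,140). The steel one at (384,237) is the dish. The tub has a black lid and is at (299,225), next to the guard at (242,210). In the scene view the dish is at (243,278) and the tub at (318,222).

```bash
cat > h.py <<'E'
import numpy as np, cv2
def ray(c,uv,z):
    uv=np.asarray(uv,float).reshape(-1,1,2)
    K=np.array([[c["fx"],0,c["cx"]],[0,c["fy"],c["cy"]],[0,0,1.]])
    n=cv2.undistortPoints(uv,K,np.array(c["dist"],float))[:,0]
    R=cv2.Rodrigues(np.array(c["rvec"],float))[0]; o=-R.T@np.array(c["tvec"],float)
    d=np.c_[n,np.ones(len(n))]@R
    return o+d*((z-o[2])/d[:,2])[:,None]
def proj(c,P):
    K=np.array([[c["fx"],0,c["cx"]],[0,c["fy"],c["cy"]],[0,0,1.]])
    return cv2.projectPoints(np.asarray(P,float).reshape(-1,1,3),np.array(c["rvec"],float),np.array(c["tvec"],float),K,np.array(c["dist"],float))[0][:,0]
def big(m,seed=None):
    cs=cv2.findContours(m.astype(np.uint8),cv2.RETR_EXTERNAL,cv2.CHAIN_APPROX_NONE)[0]
    if seed is not None: cs=[k for k in cs if cv2.pointPolygonTest(k,seed,False)>=0] or cs
    return max(cs,key=cv2.contourArea)[:,0]
E
python3 - <<'E'
from h import *
for n,sd,st in [("top",(384,237),(299,225)),("scene",(243,274),(318,219))]:
    c=dict(np.load(f"/tmp/{n}.npz")); p=c["pixels"].astype(int); r,g,b=p[...,0],p[...,1],p[...,2]
    m=(r>=b+6)&(r>150)
    m=cv2.morphologyEx(m.astype(np.uint8),cv2.MORPH_OPEN,np.ones((5,5)))
    k=big(m); w=ray(c,k,0.015)[:,:2]
    print(n,"board",cv2.minAreaRect((w*1000).astype(np.float32)))
    k=big((p.max(2)<50),st); (e,ax,_)=cv2.fitEllipse(k); w=ray(c,k,0.075)[:,:2]
    print("tub",e,ax,cv2.minEnclosingCircle((w*1000).astype(np.float32)))
    m=(p.min(2)>165)&(abs(r-b)<25); k=big(m,sd)
    (e,ax,_)=cv2.fitEllipse(k); w=ray(c,k,0.046)[:,:2]
    print("dish",e,ax,cv2.minEnclosingCircle((w*1000).astype(np.float32)))
    # depth points of the guard
    yy,xx=np.mgrid[0:480,0:640]
    if n=="top": 
        for uv in [(239,160),(217,255),(268,170),(247,262),(364,127),(410,140),(488,205),(475,261),(450,331)]:
            z=c["depth"][uv[1],uv[0]]; print(uv,z,ray(c,uv,0.0),ray(c,uv,0.12))
c=dict(np.load("/tmp/top.npz")); cv2.imwrite("pics/crop0.png",cv2.resize(c["pixels"][130:330,200:460,::-1],None,fx=3,fy=3,interpolation=cv2.INTER_CUBIC))
E
```

```text
top board ((540.0438842773438, -88.31329345703125), (454.5649719238281, 355.8800354003906), 77.69039916992188)
tub (299.2342224121094, 224.6658935546875) (36.12389373779297, 36.77242660522461) ((557.0730590820312, 18.116226196289062), 46.70405578613281)
dish (345.282470703125, 237.77061462402344) (158.02928161621094, 197.60577392578125) ((536.5985107421875, -84.27684020996094), 281.3317565917969)
(239, 160) 1.3100297 [[0.7453969  0.17461391 0.        ]] [[0.71280673 0.15991249 0.12      ]]
(217, 255) 1.2716246 [[0.49402565 0.23423455 0.        ]] [[0.48304858 0.21440689 0.12      ]]
(268, 170) 1.4110348 [[0.71597471 0.09800688 0.        ]] [[0.68591428 0.08989219 0.12      ]]
(247, 262) 1.3696755 [[0.47379736 0.15656123 0.        ]] [[0.46455953 0.14341199 0.12      ]]
(364, 127) 1.4018956 [[ 0.82836172 -0.16151768  0.        ]] [[ 0.78863817 -0.14731825  0.12      ]]
(410, 140) 1.4056382 [[ 0.7897521  -0.28415997  0.        ]] [[ 0.75334824 -0.25941566  0.12      ]]
(488, 205) 1.3031198 [[ 0.60739099 -0.48499799  0.        ]] [[ 0.58666668 -0.44298548  0.12      ]]
(475, 261) 1.3409284 [[ 0.45911365 -0.43941611  0.        ]] [[ 0.45113833 -0.40132276  0.12      ]]
(450, 331) 1.3181391 [[ 0.28007612 -0.36263493  0.        ]] [[ 0.28749459 -0.33114329  0.12      ]]
scene board ((538.8773193359375, -88.74520874023438), (454.98828125, 356.0650329589844), 77.64903259277344)
tub (317.66082763671875, 220.7261962890625) (36.638755798339844, 39.48975372314453) ((559.2424926757812, 13.726995468139648), 50.593345642089844)
dish (242.45193481445312, 275.0196533203125) (35.00990676879883, 40.600303649902344) ((522.4232177734375, -193.2970733642578), 46.90586853027344)
```

View pics/crop0.png

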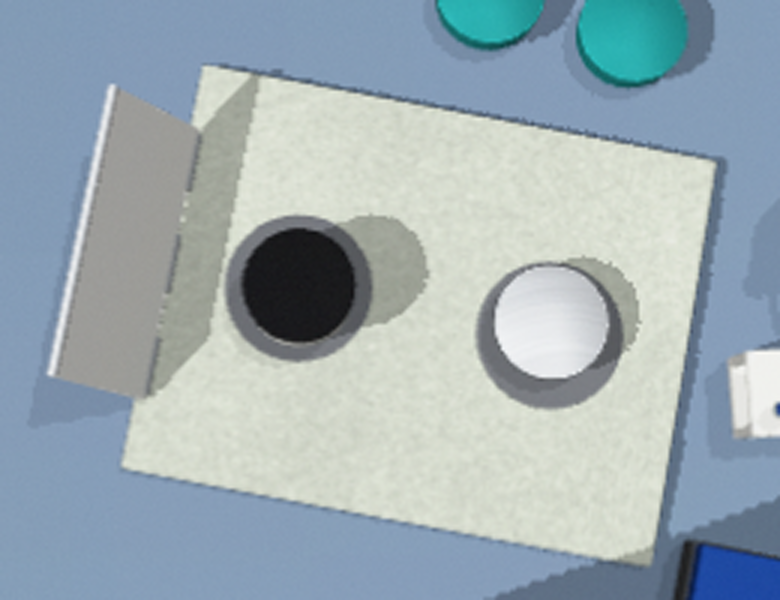

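The crop confirms the silver dish (crop (552,321)) in the right circle and the black-lidded tub (300,285) in the left one. The board yaw is about −12.3° and its centre is (0.5395, −0.0885).

Plan: push with the fingers part-open as a fork. First the tub to board (125,75), then the dish to mark_left, then the tub to mark_right, then the guard. I start by turning the tool and travelling.

>>> {"api": "send_rows", "payload": {
  "motion": [
    [[0,0,0],[0,0,1],0.4],
    [[0,0,0],[0,0,1],0.4],
    [[0,0,0],[0,0,1],0.4],
    [[0,0,0],[0,0,1],0.4],
    [[0,0,0],[0,0,1],0.4],
    [[0,0,0],[0,0,1],0.4],
    [[0,-0.5,0],[0,0,0.52],0.4],
    [[0,-1,0],[0,0,0],0.4],
    [[0,-1,0],[0,0,0],0.4],
    [[0,-1,0],[0,0,0],0.4],
    [[0,-1,0],[0,0,0],0.4],
    [[0,-1,0],[0,0,0],0.4]
  ]
}}

```text
time_s: 1.3
ee_pos: [0.2456, -0.3731, 0.2052]
eef_rot: [-3.141, 0.0, -0.464]
force: [0.2, -0.6, 0.3]
grip_width: 0.0659
grip_force: 0.0
```

>>> {"api": "send_rows", "payload": {
  "motion": [
    [[0,-1,0],[0,0,0],0.4],
    [[0,-1,0],[0,0,0],0.4],
    [[0,-1,0],[0,0,0],0.4],
    [[0,-1,0],[0,0,0],0.4],
    [[0,-1,0],[0,0,0],0.4],
    [[0,-1,0],[0,0,0],0.4],
    [[0,-1,0],[0,0,0],0.4],
    [[0,-1,0],[0,0,0],0.4],
    [[0,-1,0],[0,0,0],0.4],
    [[0,-1,0],[0,0,0],0.4],
    [[0,-0.5,0],[0,0,0],0.4],
    [[0,0,0],[0,0,0],0.4]
  ]
}}

```text
time_s: 2.5
ee_pos: [0.3865, -0.0913, 0.2052]
eef_rot: [-3.142, 0.001, -0.461]
force: [0.1, -0.5, -0.6]
grip_width: 0.0658
grip_force: 0.0
```

>>> {"api": "send_rows", "payload": {
  "motion": [
    [[0,-1,0],[0,0,0],0.4],
    [[0.4,-1,0],[0,0,0],0.4],
    [[0.4,-1,0],[0,0,0],0.4],
    [[0.3,-1,0],[0,0,0],0.4],
    [[0,-1,0],[0,0,0],0.4],
    [[0,-0.75,0],[0,0,0],0.4],
    [[0,0,1],[0,0,0],0.4],
    [[0,0,1],[0,0,0],0.4],
    [[0,0,1],[0,0,0],0.4],
    [[0,0,1],[0,0,0],0.4],
    [[0,0,0.9],[0,0,0],0.4],
    [[0,0,0.5],[0,0,0],0.4]
  ]
}}

```text
time_s: 3.7
ee_pos: [0.4917, 0.0459, 0.0413]
eef_rot: [3.14, 0.002, -0.464]
force: [-0.5, 0.1, -0.0]
grip_width: 0.066
grip_force: 0.0
```

>>> {"api": "send_rows", "payload": {
  "motion": [
    [[0,0,0.4],[0,0,0],0.4],
    [[0,0,0.2],[0,0,0],0.4],
    [[0,0,0],[0,0,0],0.4]
  ]
}}

```text
time_s: 4.0
ee_pos: [0.4927, 0.0466, 0.0252]
eef_rot: [3.141, 0.001, -0.464]
force: [0.3, 0.4, 1.3]
grip_width: 0.0659
grip_force: 0.0
```

```bash
cat > see.py <<'E'
from h import *
from station import *
import sys
C=np.array([.5395,-.0885]); BX=np.array([.977,-.213]); BY=np.array([.213,.977])
def tb(w): return np.array([(w-C)@BX,(w-C)@BY])*1000
def see(name,crop):
    print(np.round(get_obs()["ee_pos"],4),"tcp board",tb(get_obs()["ee_pos"][:2]))
    for n in ["top","scene"]:
        c=camera(n); p=c["pixels"].astype(int); r,b=p[...,0],p[...,2]
        U,V=np.meshgrid(np.arange(640),np.arange(480))
        w=ray(c,np.c_[U.ravel(),V.ravel()],0.046)[:,:2]; q=(w-C)@np.c_[BX,BY]*1000
        on=((abs(q[:,0])<195)&(abs(q[:,1])<215)).reshape(480,640)
        for nm,m,z in [("tub",(p.max(2)<45)&on,.075),("dish",(p.min(2)>140)&(r<b+5)&on,.046)]:
            m=cv2.morphologyEx(m.astype(np.uint8),cv2.MORPH_OPEN,np.ones((5,5)))
            try:
                k=big(m); h=cv2.convexHull(k.astype(np.int32))[:,0]
                o=cv2.minEnclosingCircle((ray(c,k,z)[:,:2]*1000).astype(np.float32))
                print(n,nm,"px",k.mean(0).round(),"world",np.round(o[0],1),"R",round(o[1],1),"board",tb(np.array(o[0])/1000).round(1))
            except Exception as e: print(n,nm,"none")
        if name and n==crop[0]:
            x0,y0,x1,y1=crop[1:]; cv2.imwrite(f"pics/{name}.png",cv2.resize(c["pixels"][y0:y1,x0:x1,::-1],None,fx=2,fy=2,interpolation=cv2.INTER_CUBIC))
if __name__=="__main__":
    a=sys.argv[1:]; see(a[0] if a else None,[a[1]]+list(map(int,a[2:])) if a else None)
E
python3 see.py p1 scene 140 110 440 390
```

```text
[0.4927 0.0466 0.0252] tcp board [-74.53257484 122.03751601]
top tub px [302. 218.] world [562.2  16.2] R 45.0 board [-1.000e-01  1.071e+02]
top dish px [383. 237.] world [ 523.7 -193.1] R 48.2 board [   6.8 -105.5]
scene tub px [318. 221.] world [561.1  15.1] R 50.0 board [ -1.  105.8]
scene dish px [238. 276.] world [ 522.1 -195.6] R 47.6 board [   5.8 -108.4]
```

View pics/p1.png

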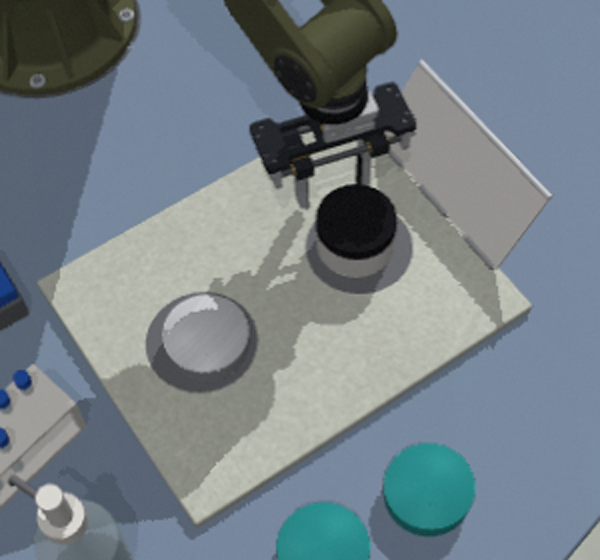

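The crop shows the fork standing behind the tub at crop (330,190), square to the push line. The dish at (205,340) is clear of it. Now I push the tub.

>>> {"api": "send_rows", "payload": {
  "motion": [
    [[0.3,0,0],[0,0,0],0.4],
    [[0.3,0,0],[0,0,0],0.4],
    [[0.3,0,0],[0,0,0],0.4],
    [[0.3,0,0],[0,0,0],0.4],
    [[0.4,0,0],[0,0,0],0.4],
    [[0.4,0,0],[0,0,0],0.4],
    [[0.4,0,0],[0,0,0],0.4],
    [[0.4,0,0],[0,0,0],0.4],
    [[0.4,0,0],[0,0,0],0.4],
    [[0.4,0,0],[0,0,0],0.4],
    [[0.4,0,0],[0,0,0],0.4],
    [[0.4,0,0],[0,0,0],0.4]
  ]
}}

```text
time_s: 5.3
ee_pos: [0.6115, -0.0124, 0.0255]
eef_rot: [3.141, 0.001, -0.464]
force: [-3.9, 2.2, 4.9]
grip_width: 0.0656
grip_force: 2.5
```

>>> {"api": "send_rows", "payload": {
  "motion": [
    [[0.4,0,0],[0,0,0],0.4],
    [[0.4,0,0],[0,0,0],0.4],
    [[0.2,0,0],[0,0,0],0.4],
    [[0.1,0,0],[0,0,0],0.4],
    [[0,0,0],[0,0,0],0.4]
  ]
}}

```text
time_s: 5.8
ee_pos: [0.6406, -0.027, 0.0253]
eef_rot: [3.142, -0.0, -0.464]
force: [-0.7, 0.3, -0.2]
grip_width: 0.0658
grip_force: 0.1
```

```bash
python3 see.py
```

```text
[ 0.6406 -0.027   0.0253] tcp board [85.63827584 81.61520891]
top tub none
top dish px [385. 244.] world [ 513.7 -192.5] R 63.7 board [  -3.  -107.1]
scene tub px [329. 263.] world [656.6 -56.3] R 70.4 board [107.6  56.4]
scene dish px [242. 276.] world [ 523.4 -193.4] R 48.4 board [   6.6 -105.9]
```

>>> {"api": "send_rows", "payload": {
  "motion": [
    [[-0.5,0,0],[0,0,0],0.4],
    [[-1,0,0],[0,0,0],0.4],
    [[0,0,-1],[0,0,0],0.4],
    [[0,0,-1],[0,0,0],0.4],
    [[0,0,-1],[0,0,0],0.4],
    [[0,0.5,-0.5],[0,0,0],0.4],
    [[0,1,0],[0,0,0],0.4],
    [[0.2,1,0],[0,0,0],0.4],
    [[0.2,1,0],[0,0,0],0.4],
    [[0.2,1,0],[0,0,0],0.4],
    [[0.2,1,0],[0,0,0],0.4],
    [[0.2,1,0],[0,0,0],0.4]
  ]
}}

```text
time_s: 7.1
ee_pos: [0.5384, -0.1963, 0.1297]
eef_rot: [3.141, 0.001, -0.464]
force: [0.2, -0.6, 0.1]
grip_width: 0.0655
grip_force: 0.0
```

>>> {"api": "send_rows", "payload": {
  "motion": [
    [[0.1,1,0],[0,0,0],0.4],
    [[0,1,0],[0,0,0],0.4],
    [[0,0.5,0],[0,0,-1],0.4],
    [[0,0,0],[0,0,-1],0.4],
    [[0,0,0],[0,0,-1],0.4],
    [[0,0,0],[0,0,-1],0.4],
    [[0,0,0],[0,0,-1],0.4],
    [[0,0,0],[0,0,-1],0.4],
    [[0,0,0],[0,0,-1],0.4],
    [[0,0,0],[0,0,-1],0.4],
    [[0,0,0],[0,0,-1],0.4],
    [[0,0,0],[0,0,-1],0.4]
  ]
}}

```text
time_s: 8.3
ee_pos: [0.5079, -0.2634, 0.1297]
eef_rot: [-3.141, 0.0, 0.741]
force: [-0.4, 0.7, 0.5]
grip_width: 0.0659
grip_force: 0.0
```

>>> {"api": "send_rows", "payload": {
  "motion": [
    [[0,0,0],[0,0,-1],0.4],
    [[0,0,0],[0,0,-1],0.4],
    [[0,0,0],[0,0,-1],0.4],
    [[0,0,0],[0,0,-1],0.4],
    [[0,0,0],[0,0,-1],0.4],
    [[0,0,0],[0,0,-0.4],0.4],
    [[0,0,0],[0,0,0],0.4]
  ]
}}

```text
time_s: 9.0
ee_pos: [0.508, -0.2633, 0.1298]
eef_rot: [-3.141, -0.0, 1.385]
force: [-0.3, 0.1, -0.5]
grip_width: 0.0659
grip_force: 0.0
```

```bash
python3 see.py
```

```text
[ 0.508  -0.2633  0.1298] tcp board [   6.50065235 -177.48894562]
top tub px [323. 177.] world [676.1 -44.9] R 46.8 board [124.2  71.7]
top dish px [383. 237.] world [ 524.3 -192.5] R 49.0 board [   7.3 -104.8]
scene tub px [339. 270.] world [678.3 -49.2] R 49.0 board [127.2  68. ]
scene dish px [245. 277.] world [ 523.5 -193.4] R 48.0 board [   6.7 -105.9]
```

>>> {"api": "send_rows", "payload": {
  "motion": [
    [[0,0,1],[0,0,0],0.4],
    [[0,0,1],[0,0,0],0.4],
    [[0,0,0.9],[0,0,0],0.4],
    [[0,0,0.6],[0,0,0],0.4],
    [[0.3,0,0],[0,0,0],0.4],
    [[0.3,0,0],[0,0,0],0.4],
    [[0.3,0,0],[0,0,0],0.4],
    [[0.3,0,0],[0,0,0],0.4],
    [[0.4,0,0],[0,0,0],0.4],
    [[0.4,0,0],[0,0,0],0.4],
    [[0.4,0,0],[0,0,0],0.4],
    [[0.4,0,0],[0,0,0],0.4]
  ]
}}

```text
time_s: 10.3
ee_pos: [0.5249, -0.1796, 0.0258]
eef_rot: [3.141, 0.0, 1.385]
force: [-1.2, -5.1, 3.9]
grip_width: 0.0659
grip_force: 3.0
```

>>> {"api": "send_rows", "payload": {
  "motion": [
    [[0.4,0,0],[0,0,0],0.4],
    [[0.4,0,0],[0,0,0],0.4],
    [[0.4,0,0],[0,0,0],0.4],
    [[0.4,0,0],[0,0,0],0.4],
    [[0.4,0,0],[0,0,0],0.4],
    [[0.4,0,0],[0,0,0],0.4],
    [[0.4,0,0],[0,0,0],0.4],
    [[0.4,0,0],[0,0,0],0.4],
    [[0.4,0,0],[0,0,0],0.4],
    [[0.4,0,0],[0,0,0],0.4],
    [[0,0,0],[0,0,0],0.4]
  ]
}}

```text
time_s: 11.4
ee_pos: [0.5466, -0.0606, 0.0252]
eef_rot: [-3.141, -0.001, 1.386]
force: [0.1, -0.2, -0.6]
grip_width: 0.0659
grip_force: 0.0
```

```bash
python3 see.py
```

```text
[ 0.5466 -0.0606  0.0252] tcp board [ 1.02661338 28.74055078]
top tub px [323. 176.] world [678.1 -43.7] R 46.0 board [125.9  73.3]
top dish px [305. 152.] world [749.6  -2.1] R 85.7 board [186.9 129.1]
scene tub px [339. 270.] world [678.3 -49.2] R 49.0 board [127.2  68. ]
scene dish px [316. 223.] world [549.2  21.3] R 18.7 board [-13.9 109.3]
```

>>> {"api": "send_rows", "payload": {
  "motion": [
    [[0.3,0,0],[0,0,0],0.4],
    [[0.3,0,0],[0,0,0],0.4],
    [[0.3,0,0],[0,0,0],0.4],
    [[0.2,0,0],[0,0,0],0.4],
    [[0.15,0,0],[0,0,0],0.4],
    [[0,0,0],[0,0,0],0.4],
    [[-0.5,0,0],[0,0,0],0.4],
    [[-1,0,0],[0,0,0],0.4],
    [[0,0,-1],[0,0,0],0.4],
    [[0,0,-1],[0,0,0],0.4],
    [[0,0,-1],[0,0,0],0.4],
    [[0,0,-0.5],[0,0,0],0.4]
  ]
}}

```text
time_s: 12.7
ee_pos: [0.5458, -0.0713, 0.1332]
eef_rot: [3.138, -0.0, 1.383]
force: [0.2, -0.1, -0.4]
grip_width: 0.0657
grip_force: 0.0
```

>>> {"api": "send_rows", "payload": {
  "motion": [
    [[-1,0,0],[0,0,0],0.4],
    [[-1,0,0],[0,0,0],0.4],
    [[-1,0,0],[0,0,0],0.4],
    [[-1,0,0],[0,0,0],0.4],
    [[0,0,0],[0,0,0],0.4]
  ]
}}

```text
time_s: 13.2
ee_pos: [0.522, -0.1915, 0.1305]
eef_rot: [3.141, 0.0, 1.381]
force: [0.3, -0.5, -0.5]
grip_width: 0.066
grip_force: 0.0
```

```bash
python3 see.py p2 top 200 130 460 330
```

```text
[ 0.522  -0.1915  0.1305] tcp board [   4.82838553 -104.39616273]
top tub px [323. 177.] world [676.2 -44.9] R 46.8 board [124.3  71.7]
top dish px [299. 224.] world [563.2  18.5] R 49.2 board [  0.4 109.6]
scene tub px [339. 270.] world [678.3 -49.2] R 49.0 board [127.2  68. ]
scene dish px [319. 226.] world [561.   19.1] R 48.8 board [ -1.9 109.7]
```

View pics/p2.png

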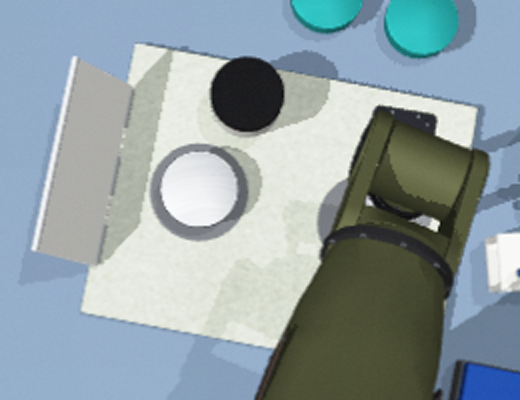

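The crop shows the dish inside the left circle (crop (199,187)), with the tub parked at (247,95). Next the fork goes behind the tub to push it diagonally to mark_right.

>>> {"api": "send_rows", "payload": {
  "motion": [
    [[0,0,0],[0,0,1],0.4],
    [[0,0,0],[0,0,1],0.4],
    [[0,0,0],[0,0,1],0.4],
    [[0,0,0],[0,0,1],0.4],
    [[0,0,0],[0,0,1],0.4],
    [[0.5,0,0],[0,0,0.28],0.4],
    [[1,0,0],[0,0,0],0.4],
    [[1,0,0],[0,0,0],0.4],
    [[1,0,0],[0,0,0],0.4],
    [[1,0,0],[0,0,0],0.4],
    [[1,0,0],[0,0,0],0.4],
    [[1,0,0],[0,0,0],0.4]
  ]
}}

```text
time_s: 14.5
ee_pos: [0.666, -0.0525, 0.1305]
eef_rot: [-3.141, -0.0, 0.752]
force: [-0.3, -0.3, 1.0]
grip_width: 0.0656
grip_force: 0.0
```

>>> {"api": "send_rows", "payload": {
  "motion": [
    [[1,0,0],[0,0,0],0.4],
    [[1,0,0],[0,0,0],0.4],
    [[0.9,0,0],[0,0,0],0.4],
    [[0,0,0],[0,0,0],0.4],
    [[0,0,0],[0,0,0],0.4]
  ]
}}

```text
time_s: 15.0
ee_pos: [0.7286, 0.0058, 0.1298]
eef_rot: [-3.141, 0.001, 0.752]
force: [-1.1, -0.5, -0.2]
grip_width: 0.0664
grip_force: 0.0
```

```bash
python3 see.py
```

```text
[0.7286 0.0058 0.1298] tcp board [164.67844648 132.39823742]
top tub px [335. 176.] world [678.9 -71.8] R 32.9 board [132.7  46. ]
top dish px [383. 241.] world [ 513.7 -191.7] R 65.2 board [  -3.3 -106.4]
scene tub px [339. 270.] world [679.  -48.4] R 48.8 board [127.7  68.9]
scene dish px [319. 226.] world [561.3  19. ] R 48.8 board [ -1.6 109.7]
```

>>> {"api": "send_rows", "payload": {
  "motion": [
    [[0,0,1],[0,0,0],0.4],
    [[0,0,1],[0,0,0],0.4],
    [[0,0,0.9],[0,0,0],0.4],
    [[0,0,0.55],[0,0,0],0.4],
    [[-0.3,0,0],[0,0,0],0.4],
    [[-0.3,0,0],[0,0,0],0.4],
    [[-0.3,0,0],[0,0,0],0.4],
    [[-0.3,0,0],[0,0,0],0.4],
    [[-0.4,0,0],[0,0,0],0.4],
    [[-0.4,0,0],[0,0,0],0.4],
    [[-0.4,0,0],[0,0,0],0.4],
    [[-0.4,0,0],[0,0,0],0.4]
  ]
}}

```text
time_s: 16.3
ee_pos: [0.6678, -0.0528, 0.0285]
eef_rot: [3.14, -0.002, 0.751]
force: [3.2, 3.1, 4.0]
grip_width: 0.0658
grip_force: 2.5
```

>>> {"api": "send_rows", "payload": {
  "motion": [
    [[-0.4,0,0],[0,0,0],0.4],
    [[-0.4,0,0],[0,0,0],0.4],
    [[-0.4,0,0],[0,0,0],0.4],
    [[-0.4,0,0],[0,0,0],0.4],
    [[-0.4,0,0],[0,0,0],0.4],
    [[-0.4,0,0],[0,0,0],0.4],
    [[-0.4,0,0],[0,0,0],0.4],
    [[-0.4,0,0],[0,0,0],0.4],
    [[-0.4,0,0],[0,0,0],0.4],
    [[-0.4,0,0],[0,0,0],0.4],
    [[-0.4,0,0],[0,0,0],0.4],
    [[0,0,0],[0,0,0],0.4]
  ]
}}

```text
time_s: 17.5
ee_pos: [0.5699, -0.1435, 0.0271]
eef_rot: [-3.141, 0.001, 0.75]
force: [0.3, 0.2, 0.4]
grip_width: 0.0656
grip_force: 0.0
```

```bash
python3 see.py
```

```text
[ 0.5699 -0.1435  0.0271] tcp board [ 41.38422538 -47.25011187]
top tub none
top dish px [299. 224.] world [563.4  18.5] R 49.3 board [  0.6 109.7]
scene tub px [259. 268.] world [ 548.4 -163.3] R 58.2 board [ 24.7 -71.2]
scene dish px [319. 226.] world [561.7  19.2] R 48.7 board [ -1.3 109.9]
```

>>> {"api": "send_rows", "payload": {
  "motion": [
    [[-0.3,0,0],[0,0,0],0.4],
    [[-0.3,0,0],[0,0,0],0.4],
    [[-0.3,0,0],[0,0,0],0.4],
    [[-0.15,0,0],[0,0,0],0.4],
    [[-0.08,0,0],[0,0,0],0.4],
    [[0,0,0],[0,0,0],0.4],
    [[0.5,0,0],[0,0,0],0.4],
    [[1,0,0],[0,0,0],0.4],
    [[0,0,-1],[0,0,0],0.4],
    [[0,0,-1],[0,0,0],0.4],
    [[0,0,-1],[0,0,0],-1],
    [[0,0,-1],[0,0,0],-1]
  ]
}}

```text
time_s: 18.8
ee_pos: [0.5797, -0.1337, 0.1482]
eef_rot: [-3.142, 0.0, 0.752]
force: [0.1, -0.7, 0.5]
grip_width: 0.0529
grip_force: 0.0
```

>>> {"api": "send_rows", "payload": {
  "motion": [
    [[1,0,-0.5],[0,0,0],-1],
    [[1,0,-0.5],[0,0,0],-1],
    [[1,0,-0.5],[0,0,0],-1],
    [[0,0,-0.5],[0,0,0],-1],
    [[0,0,0],[0,0,0],-1]
  ]
}}

```text
time_s: 19.3
ee_pos: [0.6459, -0.0724, 0.2087]
eef_rot: [3.139, -0.002, 0.752]
force: [-0.4, -0.0, -0.3]
grip_width: 0.0133
grip_force: 0.0
```

```bash
python3 see.py p3 scene 140 110 440 390
```

```text
[ 0.6459 -0.0724  0.2087] tcp board [100.57713028  38.37412969]
top tub px [386. 239.] world [ 516.4 -192.2] R 46.3 board [  -0.5 -106.3]
top dish px [291. 221.] world [567.   30.2] R 46.1 board [  1.6 121.9]
scene tub px [239. 270.] world [ 519.9 -195.5] R 49.3 board [   3.7 -108.7]
scene dish px [302. 226.] world [534.4  -7.4] R 19.2 board [-22.2  78.2]
```

View pics/p3.png

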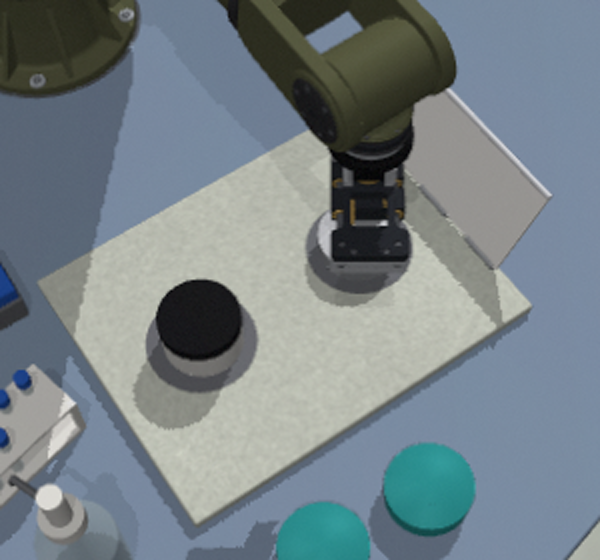

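The crop shows the tub inside the right circle (crop (198,330)) at about board (1,−107). The swap is done. Now I take shut fingers over to the outside of the guard.

>>> {"api": "send_rows", "payload": {
  "motion": [
    [[0,0,0],[0,0,-1],-1],
    [[0,0,0],[0,0,-1],-1],
    [[0,0,0],[0,0,-1],-1],
    [[0,0,0],[0,0,-1],-1],
    [[0,0,0],[0,0,-1],-1],
    [[0.9,-0.35,0],[0,0,0],-1],
    [[0.9,-0.35,0],[0,0,0],-1],
    [[0.9,-0.35,0],[0,0,0],-1],
    [[0.9,-0.35,0],[0,0,0],-1],
    [[0.9,-0.35,0],[0,0,0],-1],
    [[0.9,-0.35,0],[0,0,0],-1],
    [[0.9,-0.35,0],[0,0,0],-1]
  ]
}}

```text
time_s: 20.6
ee_pos: [0.6137, 0.1274, 0.206]
eef_rot: [-3.14, 0.001, 1.35]
force: [0.1, -0.7, -1.2]
grip_width: 0.0007
grip_force: 0.0
```

>>> {"api": "send_rows", "payload": {
  "motion": [
    [[0.9,-0.35,0],[0,0,0],-1],
    [[0.9,-0.35,0],[0,0,0],-1],
    [[0.9,-0.2,0],[0,0,0],-1],
    [[0.9,0,0],[0,0,0],-1],
    [[0,0,0],[0,0,0],-1],
    [[0,0,0],[0,0,0],-1]
  ]
}}

```text
time_s: 21.2
ee_pos: [0.6113, 0.2378, 0.2059]
eef_rot: [-3.14, 0.001, 1.351]
force: [0.1, -1.3, 0.6]
grip_width: 0.0003
grip_force: 0.0
```

```bash
python3 see.py p4 scene 240 80 540 300; python3 -c "
from station import *
print(get_obs())"
```

```text
[0.6113 0.2378 0.2059] tcp board [  0.69156804 334.09000664]
top tub px [385. 239.] world [ 516.8 -192.6] R 46.1 board [  -0.  -106.5]
top dish px [299. 224.] world [563.4  18.5] R 49.3 board [  0.6 109.7]
scene tub px [239. 270.] world [ 519.9 -195.5] R 49.3 board [   3.7 -108.7]
scene dish px [319. 226.] world [561.   19.1] R 48.8 board [ -1.9 109.7]
{'time_s': 21.3, 'qpos': array([ 3.14120083e-01,  5.41944469e-01,  1.17912313e+00, -1.39103656e-04,
        1.42130297e+00,  5.35314158e-01]), 'joint_vel': array([-0.00286799, -0.00492443, -0.00642833,  0.00269287,  0.00021885,
        0.00187906]), 'tau': array([ 8.35964810e-01, -6.71332526e+01, -3.63938427e+01,  9.07705771e-02,
       -3.22042184e-02,  1.48223677e-03]), 'ee_pos': array([0.6115833 , 0.23713285, 0.20654767]), 'eef_rot': array([-3.14099372e+00,  5.15117018e-04,  1.34962318e+00]), 'force': array([ 0.00141577,  0.39529896, -0.1395519 ]), 'moment': array([-0.08194182, -0.11852666,  0.00322927]), 'grip_force': 0.0, 'grip_width': 0.0004348522889698035}
```

View pics/p4.png

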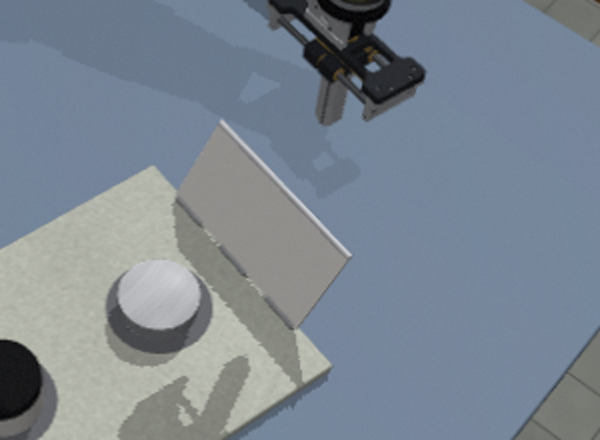

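The crop shows the fingers outside the guard at crop (330,115), clear of its edge bar, which runs from (222,122) to (350,256). I lower and push.

>>> {"api": "send_rows", "payload": {
  "motion": [
    [[0,0,1],[0,0,0],-1],
    [[0,0,1],[0,0,0],-1],
    [[0,0,0.9],[0,0,0],-1],
    [[0,0,0.6],[0,0,0],-1],
    [[-0.4,0,0],[0,0,0],-1],
    [[-0.4,0,0],[0,0,0],-1],
    [[-0.3,0,0],[0,0,0],-1],
    [[-0.3,0,0],[0,0,0],-1],
    [[-0.3,0,0],[0,0,0],-1],
    [[-0.3,0,0],[0,0,0],-1],
    [[-0.3,0,0],[0,0,0],-1],
    [[-0.3,0,0],[0,0,0],-1]
  ]
}}

```text
time_s: 22.5
ee_pos: [0.5944, 0.1615, 0.102]
eef_rot: [3.142, 0.0, 1.351]
force: [0.1, 2.3, 2.7]
grip_width: 0.0004
grip_force: 1.2
```

>>> {"api": "send_rows", "payload": {
  "motion": [
    [[-0.2,0,0],[0,0,0],-1],
    [[-0.2,0,0],[0,0,0],-1],
    [[-0.1,0,0],[0,0,0],-1],
    [[0,0,0],[0,0,0],-1]
  ]
}}

```text
time_s: 22.9
ee_pos: [0.5912, 0.1471, 0.1018]
eef_rot: [-3.141, 0.001, 1.35]
force: [0.2, 0.8, 0.6]
grip_width: 0.0
grip_force: 0.0
```

```bash
cat > guard.py <<'E'
from see import *
import sys
print("tcp",tb(get_obs()["ee_pos"][:2]),get_obs()["ee_pos"][2],get_obs()["force"])
for n in ["top","scene"]:
    c=camera(n); d=c["depth"]; U,V=np.meshgrid(np.arange(640),np.arange(480))
    w0=ray(c,np.c_[U.ravel(),V.ravel()],0.0)
    R=cv2.Rodrigues(np.array(c["rvec"],float))[0]; t=np.array(c["tvec"],float); o=-R.T@t
    z0=(w0@R.T+t)[:,2]; P=o+(w0-o)*(d.ravel()/z0)[:,None]
    q=(P[:,:2]-C)@np.c_[BX,BY]*1000; z=P[:,2]*1000
    for lo,hi in [(-115,-50),(50,115)]:
        m=(d.ravel()>0)&(q[:,0]>lo)&(q[:,0]<hi)&(q[:,1]>170)&(q[:,1]<340)&(z>35)&(z<150)
        y,zz=q[m,1],z[m]
        if m.sum()>5: 
            print(n,lo,m.sum(),"z max",zz.max().round(1),"y by z:",[(a,round(float(np.median(y[(zz>a)&(zz<=a+20)])),1)) for a in range(40,150,20) if ((zz>a)&(zz<=a+20)).any()])
E
python3 guard.py
```

```text
tcp [  0.33026219 241.20373801] 0.10175400498806793 [0.23671745 0.82979808 0.60173284]
top 50 57 z max 136.6 y by z: [(40, 222.2), (60, 223.3), (80, 224.3), (120, 223.4)]
scene -115 568 z max 145.0 y by z: [(40, 220.1), (60, 220.9), (80, 222.0), (100, 223.1), (120, 224.1), (140, 225.8)]
scene 50 666 z max 143.5 y by z: [(40, 220.4), (60, 221.5), (80, 222.6), (100, 223.3), (120, 224.9), (140, 226.6)]
```

The guard is at about 1.52 rad, so it needs about 6 mm more. After that I back away and lift.

>>> {"api": "send_rows", "payload": {
  "motion": [
    [[-0.1,0,0],[0,0,0],-1],
    [[-0.1,0,0],[0,0,0],-1],
    [[0,0,0],[0,0,0],-1],
    [[0,0,0],[0,0,0],-1],
    [[0.5,0,0],[0,0,0],-1],
    [[1,0,0],[0,0,0],-1],
    [[1,0,0],[0,0,0],-1],
    [[0.5,0,-1],[0,0,0],-1],
    [[0,0,-1],[0,0,0],-1],
    [[0,0,-1],[0,0,0],-1],
    [[0,0,0],[0,0,0],-1]
  ]
}}

```text
time_s: 24.1
ee_pos: [0.611, 0.2312, 0.1965]
eef_rot: [3.136, -0.003, 1.352]
force: [0.2, -0.7, 0.3]
grip_width: 0.0006
grip_force: 0.0
```

```bash
python3 guard.py; python3 see.py p5 scene 60 80 460 420
```

```text
tcp [  1.75259244 327.60163322] 0.1964752837369863 [ 0.21647527 -0.693426    0.32773992]
top -115 206 z max 142.9 y by z: [(40, 220.8), (60, 220.8), (80, 220.9), (100, 220.9), (120, 222.2), (140, 223.0)]
top 50 202 z max 143.4 y by z: [(40, 220.8), (60, 220.9), (80, 220.7), (100, 220.8), (120, 221.9), (140, 222.9)]
scene -115 536 z max 145.0 y by z: [(40, 218.6), (60, 218.8), (80, 218.6), (100, 218.8), (120, 219.2), (140, 219.8)]
scene 50 619 z max 145.7 y by z: [(40, 218.9), (60, 218.9), (80, 219.0), (100, 219.0), (120, 219.1), (140, 220.2)]
[0.6097 0.2304 0.1919] tcp board [  0.65239191 326.52324597]
top tub px [385. 239.] world [ 517.1 -192.2] R 46.2 board [   0.2 -106.1]
top dish px [299. 224.] world [562.4  17.8] R 48.5 board [ -0.2 108.8]
scene tub px [239. 270.] world [ 519.9 -195.5] R 49.3 board [   3.7 -108.7]
scene dish px [317. 228.] world [560.6  17.4] R 48.1 board [ -2.  107.9]
```

View pics/p5.png

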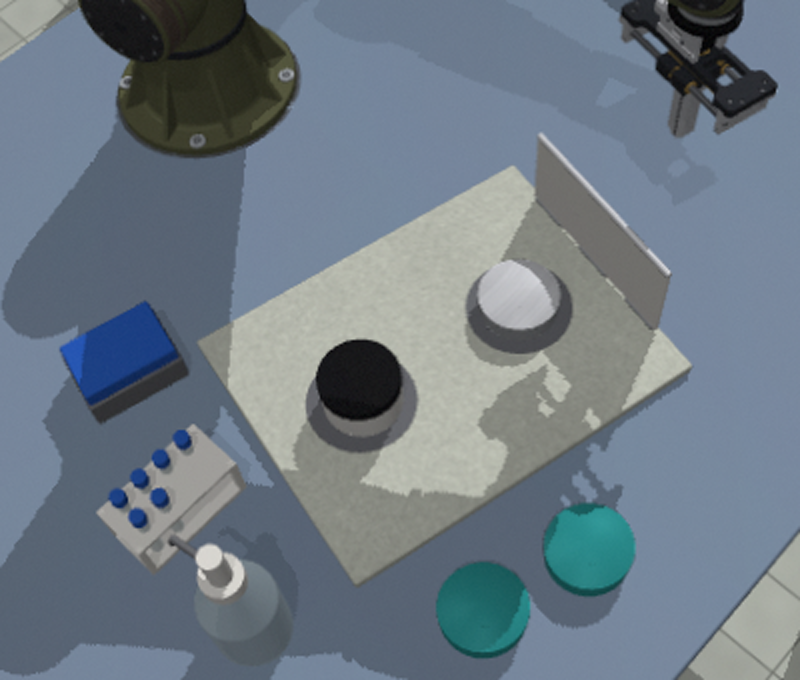

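The picture shows the dish (517,297) and the tub (360,385) inside each other's circles, the guard upright, the bystanders undisturbed and the robot clear. That picture came out at 800×680, above the 800×600 size limit.

```bash
python3 -c "
from station import *
print(hand_in())"
```

```text
the job is handed in; nothing more can be done
None
```

The job is handed in at about 24 s: camera measurements put the dish and tub each inside the other's circle (about 4 mm off centre at most) and the guard upright at about 1.57 rad, the other things on the bench look untouched, and the one slip was a final picture over the 800×600 size limit.

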